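# Record which vessels belong to the sample

### The job

Make the video note for this sample: press the key on the small grey recording box fully down and let it go, then point with the fingertips from straight above at the conical flask, about 2 cm over its top, and stay there for two seconds. Then point in the same way at the lid knob of the crucible that stands on the square mat and finish there, still pointing at it. Point at nothing else, and touch or move nothing but the key.

Things in the scene. Friction and masses are not known exactly. Their poses are not given: they have to be found in the camera images.
- flask_top (a point): centre of the top of the red stopper in the conical flask: clear glass, 68 mm wide at the foot, narrow neck, 101 mm high in all, loose, upright on the bench. z is up; the bench is 101 mm below this point
- crucible_mat_top (a point): top of the lid knob of the crucible to be pointed at: white, tapered, lidded, 43 mm wide and 46 mm high, loose, standing in the middle of the square mat, so that this point lies 52 mm above the bench
- crucible_bench_top (a point): top of the lid knob of a second crucible, exactly alike, that stands directly on the bench (this point 46 mm above the bench); not to be pointed at or touched
- jar_top (a point): centre of the lid of a wide white screw-cap jar, 56 mm wide and 69 mm high, loose; not to be pointed at or touched
- mat: heat-proof mat, 80 x 80 x 6 mm, dark steel gauze with a white round ceramic middle 62 mm wide, fixed to the bench; origin at the centre of its underside
- vial: bystander: small screw-cap vial, 22 mm wide, 45 mm high, loose; origin at the centre of its underside
- stopper: bystander: tapered rubber stopper, 23 mm wide, 22 mm high, loose; origin at the centre of its underside
- petri: bystander: round flat dish, 61 mm wide, 14 mm high, loose; origin at the centre of its underside
- key_top (a point): centre of the top of the round black key, 28 mm wide, on the small grey recording box (56 x 74 x 18 mm, with a low metal collar 44 mm wide and 12 mm high round the key), which is fixed to the bench; this point lies 40 mm above the bench when the key is up; the key moves straight down
- recorder: the grey recording box; origin at the centre of its underside, the key 14 mm from there along its own y
- key (a joint): travel of the key in m: 0 up, 0.006 fully down; a spring returns it, and it takes 1.5 N to start and 5 N fully down

How it is judged:
On the way, in this order (a step that is already met when the one before it is completed fails the run):
1. the key is pressed down (value of joint key above 0.0045 m), for 0.05 s.
2. the key is let go and up again (value of joint key below 0.0015 m), for 0.1 s.
3. the fingertips point at the flask and stay there (1.5 s counted) (horizontal distance between the grasp point and flask_top below 0.022 m and z of the grasp point in the frame of flask_top between 0 and 0.062 m), for 1.5 s.
4. the fingertips point at the lid knob of the crucible on the mat (horizontal distance between the grasp point and crucible_mat_top below 0.022 m and z of the grasp point in the frame of crucible_mat_top between 0 and 0.062 m), for 0.3 s.
At the end, for the whole second after the job is handed in: The tips still point from above at the knob of the crucible on the mat: grasp point within 22 mm sideways and at most 62 mm above it (tips up to about 43 mm above), touching nothing; the key is up within 1.5 mm, and every loose thing within 5 mm of where it began (all of step 4 and value of joint key below 0.0015 m and distance of each of flask_top, crucible_mat_top, crucible_bench_top, jar_top, vial, stopper, petri from where it was at the start of the episode below 0.005 m).
It fails at once if a loose thing is touched (contact force between any of the fingers, the arm and flask above 0.3 N or contact force between any of the fingers, the arm and crucible_mat above 0.3 N or contact force between any of the fingers, the arm and crucible_bench above 0.3 N or contact force between any of the fingers, the arm and jar_salt above 0.3 N or contact force between any of the fingers, the arm and vial above 0.3 N or contact force between any of the fingers, the arm and stopper above 0.3 N or contact force between any of the fingers, the arm and petri above 0.3 N).
It fails at once if a loose thing is moved or lifted (more than 8 mm) (distance of any of flask_top, crucible_mat_top, crucible_bench_top, jar_top, vial, stopper, petri from where it was at the start of the episode above 0.008 m).
It fails at once if the fingertips point at a wrong vessel (the other crucible or the jar): within 12 mm sideways of its top and less than about 25 mm above it ((horizontal distance between the grasp point and crucible_bench_top below 0.012 m and z of the grasp point in the frame of crucible_bench_top below 0.045 m) or (horizontal distance between the grasp point and jar_top below 0.012 m and z of the grasp point in the frame of jar_top below 0.045 m)).
It also fails if it takes over 48 s, if anything falls off the work surface, if the arm or the gripper's body presses on something with over 40 N, if the wrist force passes 120 N, or if a joint passes its speed limit or range.

### The arm

A 7-joint arm with a two-finger parallel gripper is mounted at the origin on a cart in front of the work surface, level with it; the furniture and walls round the work are solid. World frame = base frame: x ahead of the robot, y to its left, z up, the work surface at z = 0. Lengths are in m, angles in rad, forces in N, time in s.
With the tool pointing down it reaches from about 0.4 to 0.85 m from the base axis. Payload 6.9 kg.
Tool frame: the origin (TCP) lies midway between the tips of the shut fingers; the grasp point (between the pads) lies behind it (ctrl.pinch_z is the z of the grasp point in the tool frame, in m); z points along the fingers, y is the line along which they close (so a half turn about z gives the same grasp; the last joint's range is limited). The gripper opens to 85 mm and grips with 20 to 120 N. Pads are 22 mm wide; open, the fingers measure 114 mm over their backs; the gripper's body (76 mm by 85 mm) begins 54 mm behind the grasp point. The pads swing forward as they close: fully open they stand 13 mm farther back than shut.
Start: joints at [-1.05, 0.507, -0.238, 1.5, 0.126, 1.149, -0.155], TCP at [0.252, 0.572, 0.231] pointing down, gripper open.
Joint ranges: [-3.08, 3.08], [-0.24, 2.05], [-1.43, 1.35], [0, 2.5], [-1.52, 4.66], [0.17, 1.96], [-2.89, 2.89]. Speed limits (rad/s): [2.39, 2.39, 3.14, 3.14, 3.14, 3.14, 3.14].

### API

Orientations are given as a unit quaternion [w, x, y, z].
In Python, from station import ctrl, get_state, vision, ticket, models gives the robot as it stands. Calls block until the motion is done:
- ctrl.movep(position, orientation): joint-space move of the TCP to a pose.
- ctrl.movel(position, frame=None, max_speed=0.15): straight line of the TCP; frame=None keeps the orientation; max_speed is the mean speed in m/s.
- ctrl.set_joints(angles): joint-space move.
- ctrl.ungrasp() and ctrl.close_gripper(force=None): open the fingers fully, or close them until they stop; force is the grip in N (None keeps the last).
- ctrl.pause(seconds).
- ctrl.ik(position, orientation): joint angles nearest the present ones, or None.
- get_state(): the state.
- vision.grab_frame(name): name is "scene" or "side" or "wrist"; returns (picture, depth): 480x640x3 uint8, blue, green, red; 480x640 float32, m along the optical axis (not along the pixel's ray), 0 where there is no reading.
- vision.camera_info(name): a dict with "mtx" (3x3 intrinsics, pixels), "R" (3x3) and "t" (3): a world point X has camera coordinates R X + t; the wrist camera has in their place "hand_eye" (4x4, takes a point from camera to tool coordinates, whose origin is the TCP and whose axes are the flange's). Camera axes: x right, y down, z forward; pixel columns grow to the right and rows downward; lengths in m; the calibration is good to about 2 mm. A picture is of the moment at which its call begins: read the wrist's pose just before it. camera_info takes no time and is no camera call.
A pose or a line that the arm cannot do raises ctrl.Unreachable and nothing moves.
- ticket.close_job(): hands the job in; it is judged then, once.
Trained networks look in the newest picture that a camera, given by its name, has taken for a name from the list of things; names that differ only in an ending like _2 or _b are one class to them, and where a whole thing is asked for, a point or a joint stands for the part that bears it (a point fixed in the world has none). Each returns a list of dicts, best first, with "p" (0 to 1); they miss things now and then, are a little off and sometimes report something else, mostly with a low value. They report only what shows in the picture. A call takes as long as a camera call.
- models.recognise(camera, target): "point" ([column, row] in pixels, amid what is visible of it).
- models.masks_of(camera, target): "mask" (480x640 bool, what is visible of it) and "point" ([column, row] in pixels, amid what is visible of it).
The state is a dict: "time": time; "qpos": joint angles; "qd": joint speeds; "tau": joint torques, N m; "tcp_pos": TCP position; "eef_rot": TCP orientation; "contact_force": force on the tool from outside, world axes, zero at the start; "wrist_torque": the same for the moment, N m; "width": finger opening in m; "gripper_force": force on a finger pad.
Only numpy, scipy, OpenCV 4.12 (cv2) and the standard library are available. Lean on these libraries where they do the work, as an engineer would, in place of code of your own. Each camera call takes 0.05 s, during which the arm holds its last target. There are 200 camera calls.

## Working session

There is one attempt and no reset: what is moved stays moved. The work goes in short steps, each a Python script; the robot and the scene stay as the last script left them, time stands still between calls to the robot, and variables do not carry over. Pictures are saved under pics/ and viewed, at most 10 in all, crops included, and the job is handed in when it is done.

```bash
mkdir -p pics; cat > h.py <<'E'
import numpy as np, cv2
from station import ctrl, get_state, vision, ticket, models
from scipy.spatial.transform import Rotation as Rn
def cam(name):
    c=vision.camera_info(name); K=np.array(c["mtx"])
    if "R" in c:
        R=np.array(c["R"]);t=np.array(c["t"]); return K,R.T,-R.T@t
    s=get_state(); q=s["eef_rot"]; T=np.eye(4); T[:3,:3]=Rn.from_quat([q[1],q[2],q[3],q[0]]).as_matrix(); T[:3,3]=s["tcp_pos"]
    M=T@np.array(c["hand_eye"]); return K,M[:3,:3],M[:3,3]
def atz(C,p,z):
    K,R,o=C; d=R@np.linalg.inv(K)@[p[0],p[1],1]; return o+d*(z-o[2])/d[2]
def cloud(C,D,m):
    K,R,o=C; v,u=np.nonzero(m&(D>0)); d=D[v,u]
    return (R@(np.linalg.inv(K)@np.c_[u,v,np.ones(len(u))].T*d)).T+o
def top(C,D,m,band=.006):
    P=cloud(C,D,m)
    if len(P)<5: return None
    z=np.percentile(P[:,2],97); Q=P[P[:,2]>z-band]
    return np.r_[(Q[:,:2].min(0)+Q[:,:2].max(0))/2,z].round(3), np.median(P,0).round(3)
NAMES="flask_top crucible_mat_top crucible_bench_top jar_top mat vial stopper petri key_top recorder".split()
def survey(name):
    C=cam(name); I,D=vision.grab_frame(name)
    for n in NAMES:
        for r in models.masks_of(name,n)[:3]:
            if r["p"]>.2: print(name,n,round(float(r["p"]),2),np.round(r["point"]).astype(int),int(r["mask"].sum()),top(C,D,r["mask"]))
    return C,I,D
E
python3 - <<'E'
from h import *
print(ctrl.pinch_z, get_state()["eef_rot"])
a=survey("scene");b=survey("side")
cv2.imwrite("pics/scene.png",a[1]);cv2.imwrite("pics/side.png",b[1])
E
```

```text
-0.0187 [-1.81078141e-04  2.05882783e-01  9.78576271e-01 -8.54234103e-04]
scene flask_top 0.87 [414 263] 1380 (array([0.61 , 0.088, 0.1  ]), array([0.6  , 0.08 , 0.038]))
scene flask_top 0.38 [340 313] 482 (array([0.44 , 0.09 , 0.042]), array([0.438, 0.087, 0.036]))
scene crucible_mat_top 0.61 [234 216] 426 (array([0.445, 0.374, 0.048]), array([0.441, 0.37 , 0.042]))
scene crucible_bench_top 0.65 [339 313] 542 (array([0.442, 0.091, 0.042]), array([0.438, 0.087, 0.036]))
scene jar_top 0.76 [273 260] 1374 (array([0.429, 0.241, 0.071]), array([0.421, 0.229, 0.06 ]))
scene mat 0.72 [232 228] 882 (array([0.441, 0.378, 0.008]), array([0.43 , 0.366, 0.005]))
scene vial 0.79 [258 173] 224 (array([0.552, 0.441, 0.046]), array([0.548, 0.436, 0.03 ]))
scene stopper 0.6 [332 259] 134 (array([0.516, 0.182, 0.023]), array([0.514, 0.179, 0.02 ]))
scene petri 0.61 [212 294] 959 (array([0.316, 0.27 , 0.016]), array([0.315, 0.267, 0.013]))
scene key_top 0.83 [434 333] 235 (array([ 0.52 , -0.039,  0.041]), array([ 0.518, -0.04 ,  0.039]))
scene recorder 0.72 [440 340] 1482 (array([ 0.52 , -0.039,  0.04
[... 290 characters left out ...]
 , 0.443, 0.046]), array([0.546, 0.446, 0.03 ]))
side crucible_bench_top 0.45 [363 270] 59 (array([0.239, 0.569, 0.305]), array([0.433, 0.101, 0.007]))
side jar_top 0.89 [336 303] 1140 (array([0.335, 0.418, 0.07 ]), array([0.413, 0.261, 0.037]))
side jar_top 0.71 [270 341] 342 (array([0.373, 0.492, 0.046]), array([0.447, 0.388, 0.042]))
side mat 0.91 [268 367] 1250 (array([0.442, 0.38 , 0.007]), array([0.439, 0.399, 0.005]))
side vial 0.64 [188 345] 435 (array([0.551, 0.443, 0.046]), array([0.546, 0.446, 0.031]))
side vial 0.57 [271 341] 328 (array([0.45 , 0.38 , 0.046]), array([0.447, 0.388, 0.042]))
side petri 0.96 [388 344] 1016 (array([0.316, 0.271, 0.016]), array([0.314, 0.277, 0.014]))
```

View pics/scene.png

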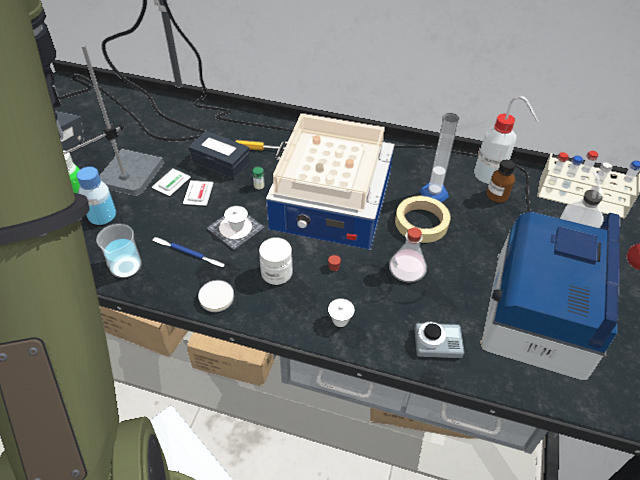

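View pics/side.png

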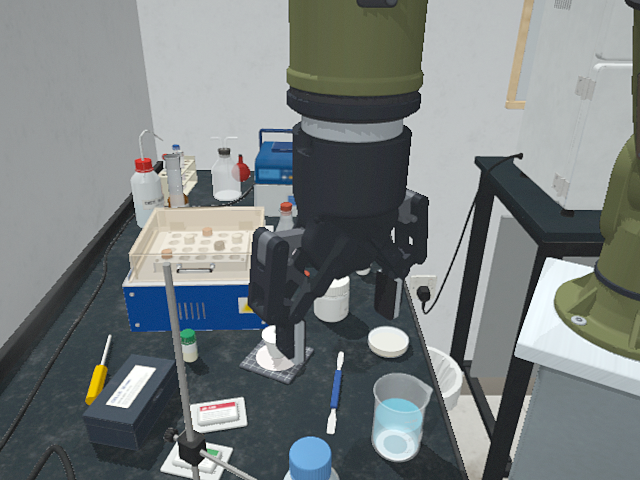

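The scene view shows the flask at (414,263) and the mat crucible at (234,216). The bench crucible is at (340,313), the jar at (273,260) and the recorder key at (433,330). A shaker stands behind the mat and a tall blue instrument stands to the right of the recorder. In the side view the gripper hangs over the mat. Next I'll map the tall obstacles from depth and test the IK.

```bash
python3 - <<'E'
from h import *
C=cam("scene"); I,D=vision.grab_frame("scene"); P=cloud(C,D,D>0)
for nm,(x0,x1,y0,y1) in dict(right=(.4,.75,-.35,-.07),shaker=(.5,.85,.15,.42),tape=(.6,.8,.0,.15)).items():
    Q=P[(P[:,0]>x0)&(P[:,0]<x1)&(P[:,1]>y0)&(P[:,1]<y1)&(P[:,2]>.05)&(P[:,2]<.5)]
    print(nm,len(Q), np.percentile(Q,[0.5,99.5],axis=0).round(3).tolist() if len(Q) else '')
for p in [(.52,-.039,.06),(.52,-.039,.25),(.61,.088,.125),(.61,.088,.25),(.444,.376,.075),(.444,.376,.25)]:
  for yaw in (0,30,60,90,120,150):
    q=Rn.from_euler('ZX',[yaw,180],degrees=True).as_quat(); r=ctrl.ik(list(p),[q[3],q[0],q[1],q[2]])
    print(p,yaw,None if r is None else np.round(r,2))
E
```

```text
right 12648 [[0.575, -0.246, 0.052], [0.748, -0.072, 0.169]]
shaker 11959 [[0.503, 0.168, 0.052], [0.815, 0.409, 0.187]]
tape 389 [[0.6, 0.07, 0.051], [0.623, 0.103, 0.103]]
(0.52, -0.039, 0.06) 0 [-0.26  0.6   0.45  1.99 -0.42  0.64 -1.11]
(0.52, -0.039, 0.06) 30 [-0.22  0.59  0.38  1.99 -0.36  0.63 -0.65]
(0.52, -0.039, 0.06) 60 [-0.16  0.58  0.29  1.99 -0.27  0.61 -0.22]
(0.52, -0.039, 0.06) 90 [-0.1   0.57  0.19  1.99 -0.18  0.6   0.21]
(0.52, -0.039, 0.06) 120 [-0.02  0.56  0.08  1.99 -0.07  0.6   0.63]
(0.52, -0.039, 0.06) 150 [ 0.07  0.56 -0.06  1.98  0.05  0.6   1.02]
(0.52, -0.039, 0.25) 0 [-0.36  0.37  0.56  1.75 -0.22  1.09 -1.3 ]
(0.52, -0.039, 0.25) 30 [-0.33  0.36  0.5   1.75 -0.19  1.08 -0.81]
(0.52, -0.039, 0.25) 60 [-0.27  0.35  0.42  1.75 -0.16  1.08 -0.32]
(0.52, -0.039, 0.25) 90 [-0.21  0.34  0.33  1.74 -0.12  1.08  0.16]
(0.52, -0.039, 0.25) 120 [-0.13  0.33  0.22  1.74 -0.08  1.07  0.64]
(0.52, -0.039, 0.25) 150 [-0.06  0.33  0.12  1.74 -0.04  1.07  1.12]
(0.61, 0.088, 0.125) 0 [-0.47  0.63  0.48  1.67 -0.35  0.92 -1.43]
(0.61, 0.088, 0.125) 30 [-0.42  0.62  0.4
[... 827 characters left out ...]
  0.74 -1.54]
(0.444, 0.376, 0.075) 60 [-0.86  0.61  0.18  1.81 -0.15  0.73 -1.12]
(0.444, 0.376, 0.075) 90 [-0.77  0.6   0.04  1.81 -0.04  0.73 -0.71]
(0.444, 0.376, 0.075) 120 [-0.71  0.6  -0.06  1.81  0.05  0.73 -0.27]
(0.444, 0.376, 0.075) 150 [-0.64  0.61 -0.17  1.81  0.14  0.74  0.16]
(0.444, 0.376, 0.25) 0 [-1.05  0.46  0.48  1.59 -0.23  1.15 -2.09]
(0.444, 0.376, 0.25) 30 [-0.97  0.44  0.35  1.59 -0.16  1.14 -1.63]
(0.444, 0.376, 0.25) 60 [-0.88  0.43  0.21  1.59 -0.1   1.13 -1.17]
(0.444, 0.376, 0.25) 90 [-0.8   0.42  0.08  1.59 -0.03  1.13 -0.71]
(0.444, 0.376, 0.25) 120 [-0.71  0.42 -0.06  1.59  0.02  1.13 -0.25]
(0.444, 0.376, 0.25) 150 [-0.62  0.42 -0.19  1.59  0.08  1.14  0.22]
```

```bash
cat >> h.py <<'E'
q=Rn.from_euler('ZX',[120,180],degrees=True).as_quat(); Q0=[q[3],q[0],q[1],q[2]]
E
python3 - <<'E'
from h import *
C=cam("scene"); I,D=vision.grab_frame("scene"); P=cloud(C,D,D>0)
for nm,c,zb in (("key",(.52,-.039),.085),("flask",(.61,.088),.15),("cruc",(.444,.376),.11)):
    Q=P[(P[:,2]>zb)&(P[:,2]<.22)]; d=np.hypot(*(Q[:,:2]-c).T); i=np.argsort(d)[:200:60]; print(nm,np.c_[Q[i],d[i]].round(3).tolist())
ctrl.close_gripper()
ctrl.movel([.252,.572,.30])
ctrl.movep([.52,-.039,.28],Q0)
survey("wrist")
C=cam("wrist");I,D=vision.grab_frame("wrist");cv2.imwrite("pics/w1.png",I)
s=get_state();print(s["time"],s["tcp_pos"],s["contact_force"],s["width"])
E
```

```text
key [[0.593, -0.083, 0.106, 0.085], [0.583, -0.103, 0.099, 0.09], [0.596, -0.09, 0.105, 0.092], [0.588, -0.103, 0.123, 0.093]]
flask [[0.787, 0.176, 0.167, 0.198], [0.794, 0.174, 0.183, 0.203], [0.789, 0.186, 0.17, 0.204], [0.791, 0.186, 0.185, 0.206]]
cruc [[0.504, 0.33, 0.11, 0.075], [0.506, 0.322, 0.11, 0.082], [0.518, 0.329, 0.134, 0.088], [0.513, 0.315, 0.128, 0.092]]
wrist flask_top 0.62 [438 150] 3316 (array([0.611, 0.088, 0.1  ]), array([0.601, 0.083, 0.045]))
wrist crucible_mat_top 0.38 [309  63] 1449 (array([0.442, 0.091, 0.043]), array([0.443, 0.091, 0.037]))
wrist mat 0.63 [415  22] 542 (array([0.517, 0.183, 0.022]), array([0.516, 0.18 , 0.021]))
wrist stopper 0.97 [416  22] 527 (array([0.517, 0.182, 0.022]), array([0.516, 0.18 , 0.021]))
wrist key_top 0.71 [308 209] 477 (array([ 0.521, -0.038,  0.04 ]), array([ 0.52 , -0.037,  0.039]))
wrist recorder 0.81 [317 215] 2791 (array([ 0.521, -0.038,  0.039]), array([ 0.528, -0.045,  0.018]))
5.55 [ 0.51999169 -0.03901296  0.27999282] [ 0.19029839  0.54700795 -0.0155677 ] -0.0002691065185666541
```

View pics/w1.png

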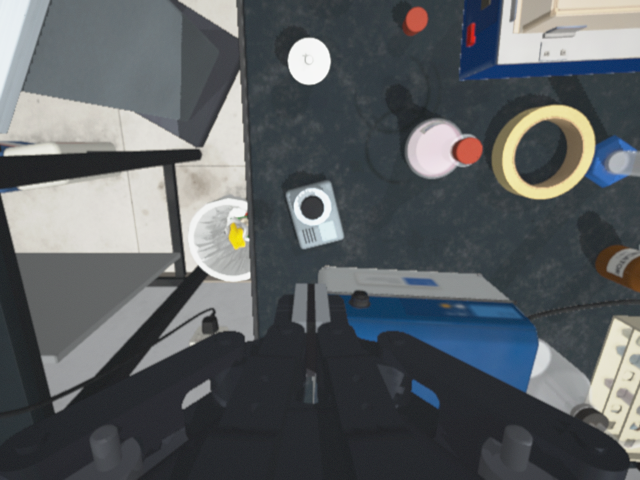

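The wrist view confirms the key at (312,207), free inside its collar, and the flask stopper at (467,151). Both match the scene estimates. Press now.

```bash
python3 - <<'E'
from h import *
ctrl.movel([.521,-.038,.06],max_speed=.15)
f0=np.array(get_state()["contact_force"])
ctrl.movel([.521,-.038,.044],max_speed=.05)
z=.041
while z>.0315:
    ctrl.movel([.521,-.038,z],max_speed=.03)
    s=get_state(); f=np.array(s["contact_force"])-f0
    print(round(z,4),np.round(s["tcp_pos"][2],4),f.round(2))
    if f[2]>6.5: break
    z-=.001
ctrl.pause(.15)
ctrl.movel([.521,-.038,.06],max_speed=.08)
ctrl.movel([.521,-.038,.2],max_speed=.2)
s=get_state();print(s["time"],s["contact_force"])
E
```

```text
0.041 0.0409 [ 0.06  0.01 -1.14]
0.04 0.0401 [ 0.81 -0.39  1.1 ]
0.039 0.0391 [-0.01  0.03  1.97]
0.038 0.0381 [ 0.77 -0.88  2.72]
0.037 0.037 [0.14 0.19 2.88]
0.036 0.036 [ 1.17 -0.2   2.73]
0.035 0.035 [ 0.68 -1.34  4.78]
0.034 0.0341 [-0.31 -1.11  5.45]
0.033 0.0339 [-2.1   0.05 15.7 ]
11.375 [-0.38251936 -0.42380542 -0.18686619]
```

The key went down to its stop (force jumped to 15.7 N at z = 0.034) and was released. Next the flask, then a close look above the mat.

```bash
python3 - <<'E'
from h import *
ctrl.movel([.61,.088,.22],max_speed=.15)
ctrl.movel([.61,.088,.122],max_speed=.1)
ctrl.pause(2.2)
print(get_state()["tcp_pos"],get_state()["time"])
ctrl.movel([.61,.088,.28],max_speed=.2)
ctrl.movep([.444,.376,.28],Q0)
survey("wrist")
C=cam("wrist");I,D=vision.grab_frame("wrist");cv2.imwrite("pics/w2.png",I)
s=get_state();print(s["time"],s["tcp_pos"],s["contact_force"])
E
```

```text
[0.61001089 0.08798272 0.12199591] 15.8917
wrist crucible_mat_top 0.79 [312 206] 1127 (array([0.443, 0.377, 0.049]), array([0.445, 0.377, 0.042]))
wrist crucible_bench_top 0.57 [200 394] 232 (array([0.43 , 0.228, 0.045]), array([0.44 , 0.092, 0.037]))
wrist jar_top 0.7 [244 296] 2587 (array([0.429, 0.242, 0.069]), array([0.428, 0.252, 0.067]))
wrist mat 0.57 [313 188] 3252 (array([0.443, 0.38 , 0.006]), array([0.435, 0.391, 0.004]))
wrist vial 0.84 [419 203] 493 (array([0.553, 0.441, 0.045]), array([0.547, 0.441, 0.043]))
wrist petri 0.65 [180 225] 2042 (array([0.317, 0.27 , 0.015]), array([0.317, 0.272, 0.013]))
18.6917 [0.44402933 0.37597612 0.28001536] [-0.2550953   0.47320484 -0.46007119]
```

View pics/w2.png

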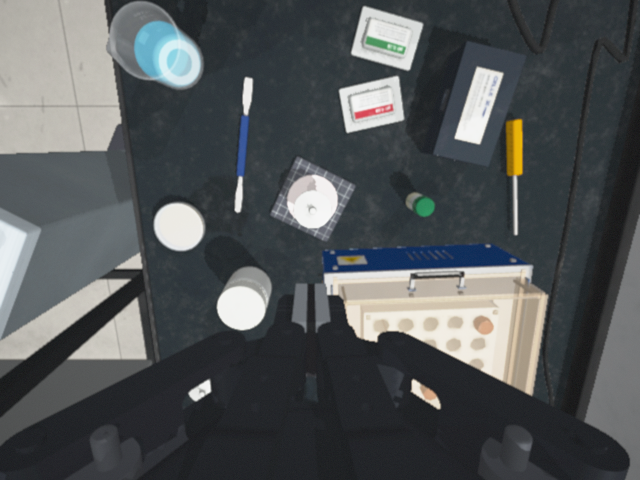

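The view shows the lidded crucible on the gauze mat, knob at (312,210), with the shaker corner about 75 mm away and clear of the gripper body. Descend.

```bash
python3 - <<'E'
from h import *
ctrl.movel([.4435,.377,.14],max_speed=.12)
print(get_state()["contact_force"])
ctrl.movel([.4435,.377,.077],max_speed=.06)
ctrl.pause(.6)
s=get_state();print(s["time"],s["tcp_pos"],s["contact_force"])
if np.linalg.norm(s["contact_force"])<3: print(ticket.close_job())
E
```

```text
[0.5451856  0.1877443  0.22290528]
21.8083 [0.44351507 0.37701249 0.077012  ] [-0.60008243  0.4808916   0.19388678]
the job is handed in; nothing more can be done
None
```

I pressed the key fully down and released it, pointed at the flask for 2.2 s, and handed in the job at about 22 s with the tips pointing about 25 mm above the knob of the crucible on the mat; I felt no unexpected contact, and no verdict was returned.

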